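Centre the paste jar on the balance pan and tare it

ROBOT

A 6-joint arm with a two-finger parallel gripper is mounted at the origin on a cart in front of the work surface, level with it; the furniture and walls round the work are solid. World frame = base frame: x ahead of the robot, y to its left, z up, the work surface at z = 0. Lengths are in m, angles in degrees, forces in N, time in s.
With the tool pointing down it reaches from about 0.35 to 0.875 m from the base axis. Payload 4.2 kg.
Tool frame: the origin (TCP) lies midway between the tips of the shut fingers; the grasp point (between the pads) lies 19 mm behind it; y points along the fingers, x is the direction in which the jaws open and shut, and the axes are right-handed (so a half turn about y gives the same grasp; the last joint's range is limited). The gripper opens to 87 mm and grips with 3 to 60 N. Pads are 19 mm wide; open, the fingers measure 117 mm over their backs; the gripper's body (75 mm by 190 mm) begins 51 mm behind the grasp point.
Start: joints at [-56.631, 22.042, 0.453, 0, -68.411, -14.817], TCP at [0.199, -0.592, 0.223] pointing down, gripper open.
Joint ranges: [-179.83, 179.83], [-69.29, 118.12], [-61.27, 80.66], [-181.25, 117.63], [-171.15, -9.14], [-177.46, 177.46]. Speed limits (degrees/s): [159.86, 159.86, 180, 180, 180, 180].

INTERFACE

Orientations are given as a 3x3 rotation matrix whose columns are the frame's x, y, z axes.
In Python, from station import * gives the robot as it stands.
- The arm moves only by the tool jog_arm, never from a script. Its argument "series" is a list of rows, each a list of 3 entries, a list of its own where there are three numbers: the shift along the tool's x, y, z in m, then the turn, a rotation vector about the tool's x, y, z in degrees, then the finger opening in m, from 0 to 0.087. A call has 1 to 10 rows; each row shifts and turns the commanded pose from where the row before left it, along the tool's axes as they then stand; what a row does not reach is not made up. A row lasts 1/8 s, in which the tool goes at most 62.5 mm and 10.7 degrees, less where a joint would pass 70% of its speed; a pose out of reach is approached as far as the arm can. A call is refused whole if a number of a shift passes 0.0625 or a number of a turn 10.7, either way. A call with a gripper value outside its range is refused whole. The fingers move at their own pace and stop on an object; the grip force is fixed at half the most. Time passes only in rows, so rows that do not move let the fingers close. It gives the time, the measured TCP pose, the force and the opening at its end, in the units of the state.
- sense(): the state, without advancing time (a new reading comes with each control period).
- capture(name): name is "scene" or "top" or "wrist"; returns the picture (480x640x3 uint8, red, green, blue); there is no depth.
- camera_info(name): a dict with "fx", "fy", "cx", "cy" (pixels), "rvec" (rotation vector, rad) and "tvec" (3), from world to camera coordinates, as OpenCV has them. Camera axes: x right, y down, z forward; pixel columns grow to the right and rows downward; lengths in m; the calibration is good to about 2 mm. A picture is of the moment at which its call begins: read the wrist's pose just before it. camera_info takes no time and is no camera call; for the wrist camera it gives the pose at the moment of the call.
- finish_job(): hands the job in, once; it reports no verdict.
The state is a dict: "time_s": time; "joints": joint angles; "joint_velocities": joint speeds; "effort": joint torques, N m; "tcp_pos": TCP position; "ee_rot": TCP orientation; "wrist_force": force on the tool from outside, world axes, zero at the start; "moment": the same for the moment, N m; "gripper_width": opening from 0.0 (shut) to 1.0 (fully open).
Only numpy, scipy, OpenCV 4.12 (cv2) and the standard library are available. Lean on these libraries where they do the work, as an engineer would, in place of code of your own. Each camera call takes 0.05 s, during which the arm holds its last target. There are 200 camera calls.

TASK

The paste jar stands far off centre on the small rocking pan of the balance. Nudge it with light taps of the fingertips until it stands in the middle, with the rim of the pan showing all round it, without gripping, lifting or toppling it; then, leaving the jar centred, press the wide tare key at the front of the balance fully down and let it come up again, so that the paste taken out can be weighed. Leave the small round power key alone, and do not disturb the spatula, the cloth-covered weight and the loupe beside the balance.

Things in the scene. Friction and masses are not known exactly. Their poses are not given: they have to be found in the camera images.
- jar_centre (a point): centre (half-way up) of the loose screw-lid paste jar on the pan: an upright cylinder 49 mm in diameter and 60 mm tall, 0.12 to 0.2 kg; z up its axis. Pushed within about 20 mm of its foot it slides on the pan, at about 0.5 to 1.5 N; pushed high up it rocks and can tip over
- pan_centre (a point): centre of the top face of the round steel pan, 60 mm in diameter (radius 30 mm, 5.5 mm more than the jar's), 4 mm thick, 63 mm above the table; z up when level. The pan rests on soft cushions and tilts by up to about 6 degrees towards an off-centre load, level when the jar is centred. The jar starts about 15 to 23 mm off this point, in any direction. Only the balance's flat deck, 23 mm below the pan's top, lies round it
- balance: the fixed bench balance, 256 mm (x) by 192 mm (y), origin on the table under its centre; its -x side is the front (towards the robot), +y its left seen from the robot. The deck is 40 mm above the table; the pan's centre lies at x = +58 mm, y = 0; a low sloping display hood (top 58 mm above the table) stands across at x = -50 mm; the keys are in front of it, at x = -99 mm
- tare_key_top (a point): centre of the top face of the wide tare key, 22 mm (x) by 56 mm (y), right of the middle at the front of the balance, 49 mm above the table when up
- tare_key (a joint): travel of the tare key downwards: 0 up, 0.004 m fully down; spring return, 1.5 N to start it and 4 N to bottom it
- power_key (a joint): travel of the small round power key (16 mm across, left of the middle at the front of the balance, 92 mm from the tare key's centre): 0 up, 0.004 m down; must not be pressed
- spatula_mid (a point): the loose spatula (198 x 17 x 17 mm) lying right of the balance; this point lies at its middle
- weight_mid (a point): the loose cloth-covered weight (100 x 46 x 27 mm) left of the balance; this point lies at its centre
- loupe_mid (a point): the loose stand loupe (43 mm across, 38 mm tall) left of and behind the balance; this point lies at its centre
Mind the look-alikes: they are no part of the job. Leave any blue or green look-alike of the part that bears jar_centre alone.

How it is judged (in metres and radians):
On the way, in this order (a step that is already met when the one before it is completed fails the run):
1. the jar stands upright and untouched with its axis within 6 mm of the pan's centre (horizontal distance between jar_centre and pan_centre below 0.006 m and angle between jar_centre's own z axis and vertical below 0.06 rad and contact force between the fingers and jar below 0.05 N), for 0.2 s.
2. the tare key is pressed fully down (over 3 of its 4 mm) with the jar still centred (value of joint tare_key above 0.003 m and horizontal distance between jar_centre and pan_centre below 0.006 m), for 0.05 s.
At the end, for the whole second after the job is handed in: the jar stands upright on the pan, its axis within 6 mm of the pan's centre, and the tare key has been pressed fully down after the centring and is up again (horizontal distance between jar_centre and pan_centre below 0.006 m and angle between jar_centre's own z axis and vertical below 0.06 rad and height (world z) of jar_centre between 0.088 and 0.098 m and value of joint tare_key below 0.001 m); the robot touches nothing.
It fails at once if the jar is lifted more than 15 mm off the pan (height (world z) of jar_centre above 0.108 m).
It fails at once if the jar is knocked off the pan or tipped by more than 0.35 rad (height (world z) of jar_centre below 0.08 m or angle between jar_centre's own z axis and vertical above 0.35 rad).
It fails at once if the jar is gripped or struck hard (fingers press it with more than 12 N) (contact force between the fingers and jar above 12 N).
It fails at once if the power key is pressed (value of joint power_key above 0.002 m).
It fails at once if the spatula, the weight or the loupe is moved by more than 20 mm (distance of any of spatula_mid, weight_mid, loupe_mid from where it was at the start of the episode above 0.02 m).
It also fails if it takes over 51 s, if anything falls off the work surface, if the arm or the gripper's body presses on something with over 40 N, if the wrist force passes 120 N, or if a joint passes its speed limit or range.

## Working session

There is one attempt and no reset: what is moved stays moved. The work goes in short steps, Python scripts to look and compute and a tool call to move; the robot and the scene stay as the last step left them, time stands still between calls to the robot, and variables do not carry over. Pictures are saved under pics/ and viewed, about 8 in all and at most 12, crops included, and the job is handed in when it is done.

Besides the shell and the picture viewer there is one more tool, called after "Call:" by a JSON object that holds its "api" and its "payload", one argument or row to a line. jog_arm: Moves the arm, as the interface text tells. Its arguments: {"type":"object","properties":{"series":{"type":"array","items":{"type":"array"}}},"required":["series"]}

```bash
mkdir -p pics
python3 - <<'E'
from station import *
import cv2,numpy as np
for n in("scene","top"):
    cv2.imwrite(f"pics/{n}0.png",capture(n)[:,:,::-1]); i=camera_info(n); print(n,i)
s=sense(); print(s["time_s"],s["tcp_pos"],s["ee_rot"],s["gripper_width"])
E
```

```text
scene {'fx': 588.9528470509116, 'fy': 588.9528470509116, 'cx': 311.39318084897786, 'cy': 246.66794939469253, 'rvec': array([ 0.85712003, -2.20934345,  1.36444156]), 'tvec': array([0.52378689, 0.20640621, 0.70464348])}
top {'fx': 553.0581025770504, 'fy': 553.0581025770504, 'cx': 312.76992565153995, 'cy': 247.34051941547796, 'rvec': array([ 2.13837131, -2.16368696,  0.07697631]), 'tvec': array([0.1195549 , 0.61754634, 0.92421459])}
0.1 [ 0.19870281 -0.59201111  0.22156948] [[-3.18013515e-01 -7.02126070e-04 -9.48085920e-01]
 [ 9.48084180e-01  1.81860430e-03 -3.18014278e-01]
 [ 1.94747924e-03 -9.99998100e-01  8.73338747e-05]] 0.9968523208260524
```

View pics/scene0.png

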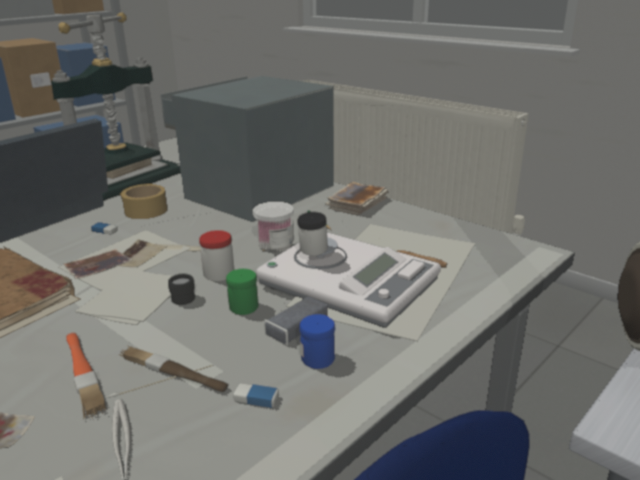

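View pics/top0.png

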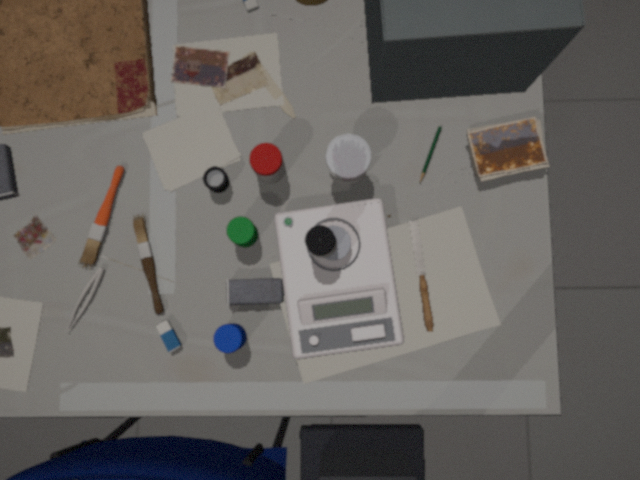

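The jar is the white one with the black lid on the pan, at top (321,241) and scene (312,235). Look-alikes: the red-lid jar (266,159), green (242,231), blue (230,338), the pink jar with a white lid (348,157), and the loupe (216,180). I'll check the choice and measure in an enlarged crop.

```bash
python3 - <<'E'
import cv2,numpy as np
a=cv2.imread("pics/top0.png")[195:295,270:400]; b=cv2.imread("pics/top0.png")[285:365,270:410]
cv2.imwrite("pics/c1.png",cv2.convertScaleAbs(cv2.resize(a,None,fx=6,fy=6,interpolation=cv2.INTER_CUBIC),alpha=1.3))
c=cv2.imread("pics/scene0.png")[200:320,250:410]
b=cv2.resize(b,(560,320),interpolation=3); c=cv2.resize(c,(800,600),interpolation=3)
cv2.imwrite("pics/c2.png",c)
E
cat > h.py <<'E'
from station import *
import cv2,numpy as np
def ray(n,uv,z,ci=None):
    i=ci or camera_info(n); R=cv2.Rodrigues(np.array(i["rvec"]))[0]; t=np.array(i["tvec"])
    d=R.T@np.array([(uv[0]-i["cx"])/i["fx"],(uv[1]-i["cy"])/i["fy"],1]); c=-R.T@t
    return (c+d*(z-c[2])/d[2]).round(4)
def proj(n,p):
    i=camera_info(n); K=np.array([[i["fx"],0,i["cx"]],[0,i["fy"],i["cy"]],[0,0,1.]])
    return cv2.projectPoints(np.array(p,float).reshape(-1,3),np.array(i["rvec"]),np.array(i["tvec"]),K,None)[0][:,0]
E
python3 - <<'E'
from h import *
for uv,z in [((321,241),.123),((333,244),.063),((276,214),.04),((381,201),.04),((295,355),.04),((400,342),.04),((368,333),.049),((314,341),.048),((427,300),.01),((255,292),.027)]: print(uv,ray("top",uv,z))
E
```

```text
(321, 241) [0.6194 0.0963 0.123 ]
(333, 244) [0.6211 0.0772 0.063 ]
(276, 214) [0.6775 0.1755 0.04  ]
(381, 201) [ 0.6974 -0.0069  0.04  ]
(295, 355) [0.4357 0.144  0.04  ]
(400, 342) [ 0.456  -0.0333  0.04  ]
(368, 333) [0.4719 0.0207 0.049 ]
(314, 341) [0.4593 0.1113 0.048 ]
(427, 300) [ 0.5262 -0.0858  0.01  ]
(255, 292) [0.543  0.2138 0.027 ]
```

View pics/c1.png

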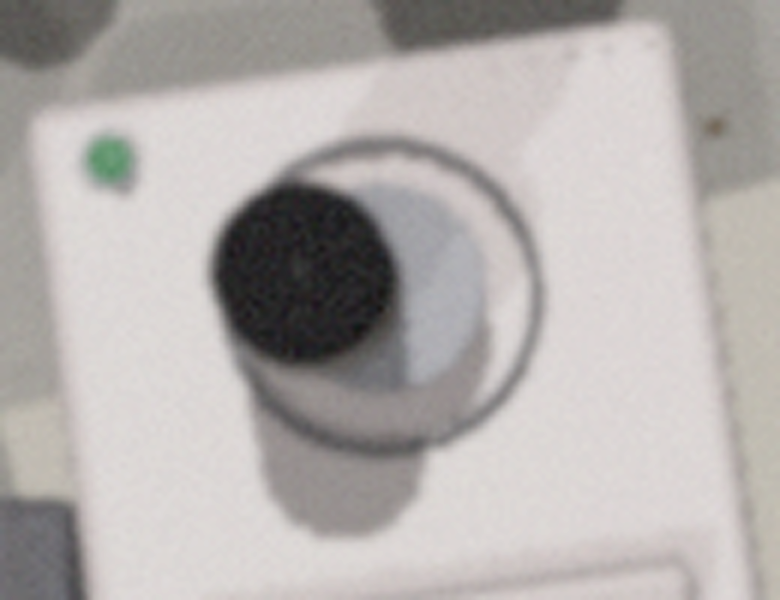

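View pics/c2.png

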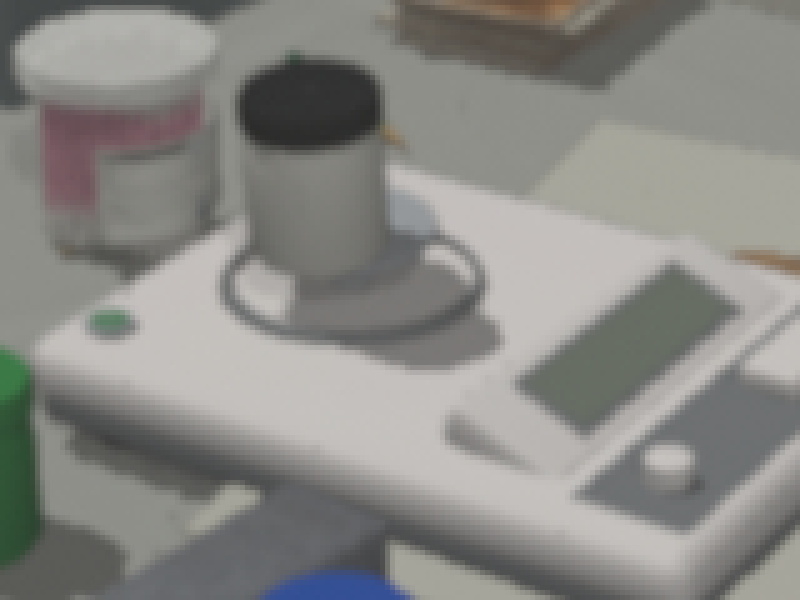

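The crops show the black-lid jar on the grey pan. In the top view the lid centre is about (320.8,240.3), the pan disc about (332.8,242.8), and the printed deck ring about (333.3,244.3). In the scene view the lid is at about (312.2,217.8).

Run:
```python
from h import *
print(ray("top",(320.8,240.3),.123),ray("scene",(312.2,217.8),.123))
print(ray("top",(332.8,242.8),.063),ray("top",(333.3,244.3),.04))
# pan edge points from crop (right side/bottom arc)
for c in[(440,205),(470,235),(486,280),(483,320),(460,360),(425,384),(380,392),(405,188)]: print(c,ray("top",(270+c[0]/6,195+c[1]/6),.064))
for c in[(213,270),(397,270),(305,182),(305,362)]: print(c,ray("top",(270+c[0]/6,195+c[1]/6),.123))
P=np.array([ray("top",(270+c[0]/6,195+c[1]/6),.064)[:2] for c in[(440,205),(470,235),(486,280),(483,320),(460,360),(425,384),(380,392),(405,188)]])
from scipy.optimize import least_squares as L
r=L(lambda q:np.hypot(*(P-q[:2]).T)-q[2],[.62,.077,.03]);print(r.x,r.fun)
r=L(lambda q:np.hypot(*(P-q[:2]).T)-.03,[.62,.077]);print(r.x,r.fun)
```

```text
[0.6205 0.0966 0.123 ] [0.6164 0.1027 0.123 ]
[0.6231 0.0776 0.063 ] [0.6231 0.0767 0.04  ]
(440, 205) [0.6458 0.0595 0.064 ]
(470, 235) [0.6372 0.0513 0.064 ]
(486, 280) [0.6245 0.047  0.064 ]
(483, 320) [0.6133 0.048  0.064 ]
(460, 360) [0.6021 0.0546 0.064 ]
(425, 384) [0.5955 0.0645 0.064 ]
(380, 392) [0.5935 0.0771 0.064 ]
(405, 188) [0.6508 0.0693 0.064 ]
(213, 270) [0.6213 0.1207 0.123 ]
(397, 270) [0.6206 0.0724 0.123 ]
(305, 182) [0.6443 0.0962 0.123 ]
(305, 362) [0.5967 0.0968 0.123 ]
[0.62218726 0.0757539  0.02894184] [-2.75646281e-04 -2.47319382e-04 -9.50814159e-05  2.00265655e-04
  2.29815427e-04  2.12416310e-05 -2.23015971e-04  3.89740361e-04]
[0.62235205 0.07711473] [-0.00067279 -0.00021977  0.00019123  0.00048946  0.00028297 -0.00033245
 -0.00114795 -0.0004982 ]
```

Call:
{"api": "jog_arm", "payload": {
  "series": [
    [[0.04,0,-0.06],[0,-10.2,0],0.0],
    [[0.04,0,-0.05],[0,-10.2,0],0.0],
    [[0,0,0],[0,-10.2,0],0.0],
    [[0,0,0],[0,-10.2,0],0.0],
    [[0,0,0],[0,-10.2,0],0.0],
    [[0,0,0],[0,-10.2,0],0.0],
    [[0,0,0],[0,-10.2,0],0.0],
    [[0,0,-0.06],[0,0,0],0.0],
    [[0,0,-0.06],[0,0,0],0.0],
    [[0,0,-0.06],[0,0,0],0.0]
  ]
}}

```text
time_s: 1.35
tcp_pos: [0.2608, -0.3038, 0.222]
ee_rot: [[-1.0, -0.001, -0.002], [0.002, 0.001, -1.0], [0.001, -1.0, -0.001]]
wrist_force: [1.3, 0.3, 0.3]
gripper_width: 0.02
```

Call:
{"api": "jog_arm", "payload": {
  "series": [
    [[-0.045,0,-0.06],[0,0,0],0.0],
    [[-0.045,0,-0.06],[0,0,0],0.0],
    [[-0.045,0,-0.06],[0,0,0],0.0],
    [[-0.045,0,-0.06],[0,0,0],0.0],
    [[-0.045,0,-0.06],[0,0,0],0.0],
    [[-0.045,0,-0.06],[0,0,0],0.0],
    [[-0.045,0,-0.06],[0,0,0],0.0],
    [[-0.044,0,-0.05],[0,0,0],0.0],
    [[0,0,0],[10,0,0],0.0],
    [[0,0,0],[10,0,0],0.0]
  ]
}}

```text
time_s: 2.6
tcp_pos: [0.5659, 0.0918, 0.2225]
ee_rot: [[-1.0, 0.0, -0.001], [0.001, -0.347, -0.938], [-0.001, -0.938, 0.347]]
wrist_force: [0.1, -0.8, -0.5]
gripper_width: 0.003
```

Call:
{"api": "jog_arm", "payload": {
  "series": [
    [[0,0,0],[0,0,0],0.0]
  ]
}}

```text
time_s: 2.72
tcp_pos: [0.5645, 0.0929, 0.2201]
ee_rot: [[-1.0, -0.003, 0.004], [-0.003, -0.345, -0.939], [0.005, -0.939, 0.345]]
wrist_force: [-0.4, 0.4, 0.0]
gripper_width: 0.004
```

Call:
{"api": "jog_arm", "payload": {
  "series": [
    [[-0.028,-0.01,-0.028],[0,0,0],0.0],
    [[-0.028,-0.01,-0.028],[0,0,0],0.0],
    [[0,0.035,-0.013],[0,0,0],0.0],
    [[0,0.035,-0.013],[0,0,0],0.0],
    [[0,0.035,-0.013],[0,0,0],0.0],
    [[0,0.025,-0.009],[0,0,0],0.0],
    [[0,0,0],[0,0,0],0.0]
  ]
}}

```text
time_s: 3.6
tcp_pos: [0.6202, 0.1497, 0.0817]
ee_rot: [[-1.0, -0.005, -0.001], [0.003, -0.343, -0.939], [0.004, -0.939, 0.343]]
wrist_force: [-0.2, 0.4, -0.4]
gripper_width: 0.002
```

Call:
{"api": "jog_arm", "payload": {
  "series": [
    [[0,0.014,-0.005],[0,0,0],0.0],
    [[0,0.0035,0.0094],[0,0,0],0.0],
    [[0,0.0035,0.0094],[0,0,0],0.0],
    [[0,0,0],[0,0,0],0.0]
  ]
}}

```text
time_s: 4.1
tcp_pos: [0.6216, 0.1302, 0.0694]
ee_rot: [[-1.0, -0.0, -0.002], [0.002, -0.342, -0.94], [-0.001, -0.94, 0.342]]
wrist_force: [0.7, 0.1, -0.2]
gripper_width: 0.005
```

Run:
```python
from h import *
a=capture("top")[190:290,270:400,::-1]; cv2.imwrite("pics/t1.png",a)
c=capture("scene")[190:290,250:380,::-1]
print(sense()["tcp_pos"],sense()["wrist_force"])
cv2.imwrite("pics/v1.png",np.vstack([cv2.resize(x,(390,300),interpolation=3) for x in(a,c)]))
```

```text
[0.62176942 0.13105032 0.06921637] [-0.40360617  0.02131753  0.0283124 ]
```

View pics/v1.png

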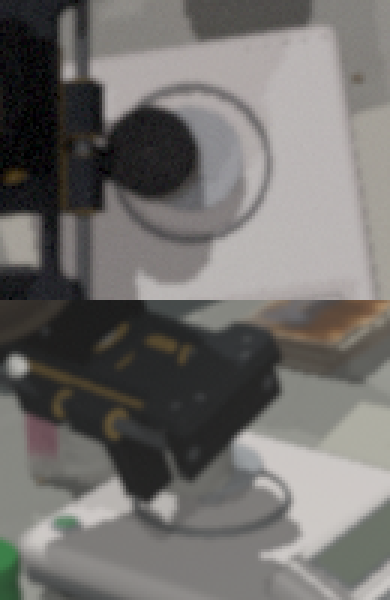

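Call:
{"api": "jog_arm", "payload": {
  "series": [
    [[0,0.003,-0.001],[0,0,0],0.0],
    [[0,0.001,0.0028],[0,0,0],0.0],
    [[0,0.001,0.0028],[0,0,0],0.0],
    [[0,0.001,0.0028],[0,0,0],0.0],
    [[0,0.001,0.0028],[0,0,0],0.0],
    [[0,0.0003,0.001],[0,0,0],0.0],
    [[0,0,0],[0,0,0],0.0]
  ]
}}

```text
time_s: 5.08
tcp_pos: [0.6217, 0.1183, 0.0658]
ee_rot: [[-1.0, 0.0, -0.001], [0.001, -0.342, -0.94], [-0.001, -0.94, 0.342]]
wrist_force: [0.1, 1.8, 1.7]
gripper_width: 0.005
```

```bash
cat > m.py <<'E'
from h import *
import sys
def look(name):
    im=capture("top"); s=sense(); print(s["time_s"],s["tcp_pos"].round(4) if hasattr(s["tcp_pos"],"round") else s["tcp_pos"],np.round(s["wrist_force"],1))
    a=np.ascontiguousarray(im[195:295,270:400,::-1]); 
    cv2.imwrite(f"pics/{name}.png",cv2.convertScaleAbs(cv2.resize(a,None,fx=6,fy=6,interpolation=3),alpha=1.4))
    # dark lid: right-hand boundary, circle fit radius fixed
    g=cv2.GaussianBlur(im.mean(2).astype(np.float32),(3,3),0)
    P=[]
    for v in range(228,254):
        u=345
        while g[v,u]>60 and u>300:u-=1
        if u>302:
            f=u+(60-g[v,u])/(g[v,u+1]-g[v,u]); P.append(ray("top",(f,v),.123)[:2])
    P=np.array(P)
    from scipy.optimize import least_squares as L
    r=L(lambda q:np.hypot(*(P-q[:2]).T)-.0241,[.62,.09],loss="soft_l1",f_scale=.0005)
    print("lid",r.x.round(4),len(P),"rel pan",(r.x-[.6222,.0765]).round(4))
look(sys.argv[1])
E
python3 m.py v2
```

```text
5.125 [0.6216 0.1183 0.0657] [0.4 1.8 0.9]
lid [0.6178 0.0886] 26 rel pan [-0.0044  0.0121]
```

View pics/v2.png

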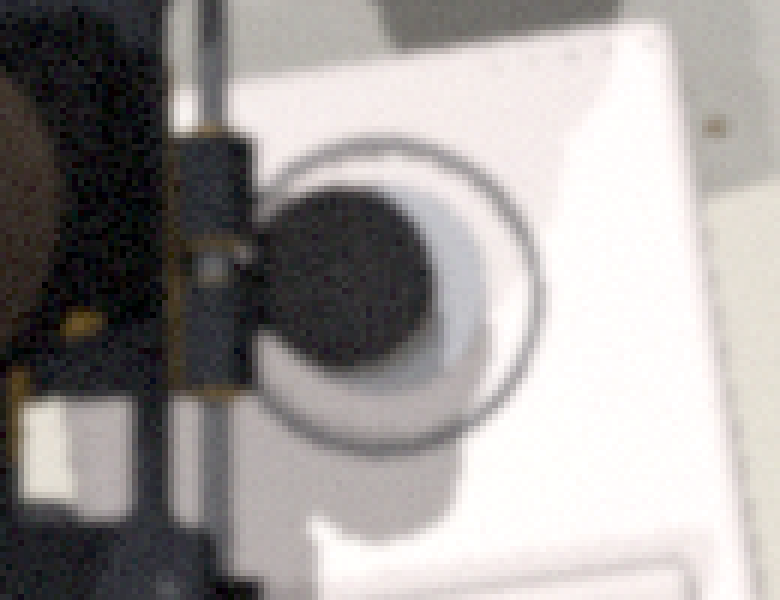

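Lid centre is now at crop (342,277), about +10 mm off in y, and the jar slides at about 1.8 N. Pushing 7.5 mm more, then backing off.

Call:
{"api": "jog_arm", "payload": {
  "series": [
    [[0,0.0007,0.0019],[0,0,0],0.0],
    [[0,0.0007,0.0019],[0,0,0],0.0],
    [[0,0.0007,0.0019],[0,0,0],0.0],
    [[0,0.0005,0.0013],[0,0,0],0.0],
    [[0,0,0],[0,0,0],0.0],
    [[0,-0.0035,-0.0094],[0,0,0],0.0],
    [[0,-0.0035,-0.0094],[0,0,0],0.0],
    [[0,-0.0035,-0.0094],[0,0,0],0.0],
    [[0,0,0],[0,0,0],0.0]
  ]
}}

```text
time_s: 6.25
tcp_pos: [0.6214, 0.1418, 0.0655]
ee_rot: [[-1.0, -0.0, 0.0], [-0.0, -0.342, -0.94], [0.0, -0.94, 0.342]]
wrist_force: [0.5, 0.3, 0.4]
gripper_width: 0.004
```

```bash
python3 m.py v3
```

```text
6.3 [0.6213 0.1413 0.0655] [0.5 0.4 0.1]
lid [0.6332 0.036 ] 26 rel pan [ 0.011  -0.0405]
```

View pics/v3.png

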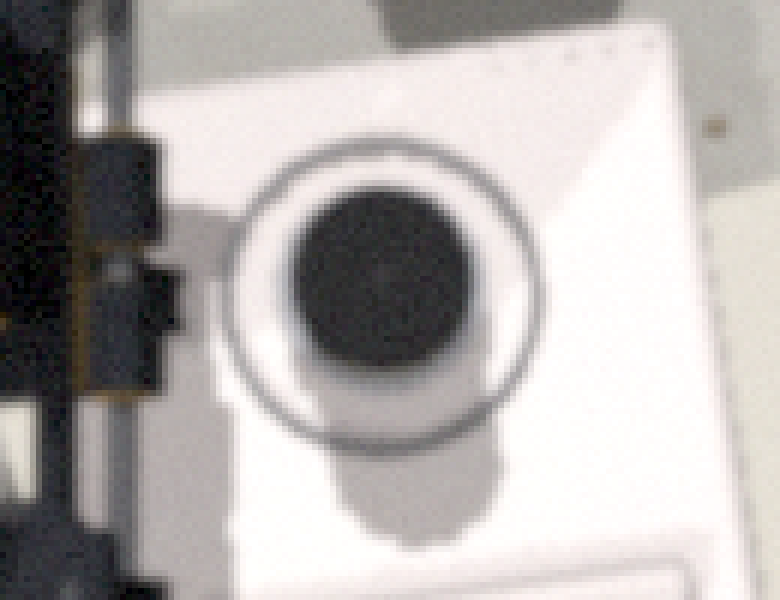

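Run:
```python
from h import *
f=lambda c,z:ray("top",(270+c[0]/6,195+c[1]/6),z)
print("lid",f((383.5,276.5),.123),"pan",f((383,287),.063),"ring",f((383.5,296),.04),"key",ray("top",(368,333),.049))
for z,r,p in((.123,.0245,"lid"),(.063,.03,"pan"),(.063,.0245,"foot")):
    t=np.linspace(0,6.2832,60); q=proj("top",np.c_[.6222+r*np.cos(t),.0765+r*np.sin(t),z+0*t]); q=(q-[270,195])*6; print(p,q.min(0),q.max(0))
```

```text
lid [0.619  0.0759 0.123 ] pan [0.623  0.0758 0.063 ] ring [0.6231 0.0756 0.04  ] key [0.4719 0.0207 0.049 ]
lid [287.88309642 171.82634985] [474.81709924 357.28747693]
pan [273.66781953 183.96654287] [487.88658218 396.66904339]
foot [293.26049989 203.35132926] [468.20283868 377.05873655]
```

The picture shows the lid at crop (383.5,276.5), the pan at about (383,287) and the ring at (383.5,296). So y is centred, but x is still about 3.5 mm short. I'll turn the tool a quarter round and give one light tap towards +x for margin.

Call:
{"api": "jog_arm", "payload": {
  "series": [
    [[0,-0.0313,0.0114],[0,0,0],0.0],
    [[0,-0.0313,0.0114],[0,0,0],0.0],
    [[0,-0.0313,0.0114],[0,0,0],0.0],
    [[0,0,0],[-10,0,0],0.0],
    [[0,0,0],[-10,0,0],0.0],
    [[0.035,0,0.03],[0,0,0],0.0],
    [[0.035,0,0.03],[0,0,0],0.0],
    [[0,0,0],[0,-10,0],0.0],
    [[0,0,0],[0,-10,0],0.0],
    [[0,0,0],[0,-10,0],0.0]
  ]
}}

```text
time_s: 7.55
tcp_pos: [0.551, 0.0803, 0.1658]
ee_rot: [[-0.864, -0.0, 0.504], [-0.504, 0.0, -0.864], [0.0, -1.0, -0.0]]
wrist_force: [0.0, 0.2, -0.6]
gripper_width: 0.009
```

Call:
{"api": "jog_arm", "payload": {
  "series": [
    [[0,0,0],[0,-10,0],0.0],
    [[0,0,0],[0,-10,0],0.0],
    [[0,0,0],[0,-10,0],0.0],
    [[0,0,0],[0,-10,0],0.0],
    [[0,0,0],[0,-10,0],0.0],
    [[0,0,0],[0,-10,0],0.0],
    [[0,0,0],[10,0,0],0.0],
    [[0,0,0],[10,0,0],0.0],
    [[0,0,0],[0,0,0],0.0]
  ]
}}

```text
time_s: 8.68
tcp_pos: [0.5418, 0.0757, 0.1595]
ee_rot: [[-0.001, 0.328, 0.945], [-1.0, -0.008, 0.002], [0.008, -0.945, 0.328]]
wrist_force: [-0.5, -0.1, -0.6]
gripper_width: 0.005
```

Call:
{"api": "jog_arm", "payload": {
  "series": [
    [[0,0.0053,0.0151],[0,0,0],0.0],
    [[0,0.0293,-0.0102],[0,0,0],0.0],
    [[0,0.0293,-0.0102],[0,0,0],0.0],
    [[0,0.0283,-0.01],[0,0,0],0.0],
    [[0,0,0],[0,0,0],0.0],
    [[0,0,0],[0,0,0],0.0]
  ]
}}

```text
time_s: 9.43
tcp_pos: [0.573, 0.0784, 0.0842]
ee_rot: [[-0.005, 0.346, 0.938], [-1.0, -0.006, -0.004], [0.004, -0.938, 0.346]]
wrist_force: [-0.1, 0.0, -0.9]
gripper_width: 0.003
```

Call:
{"api": "jog_arm", "payload": {
  "series": [
    [[0,0.008,-0.0045],[0,0,0],0.0],
    [[0,0.008,-0.0045],[0,0,0],0.0],
    [[0,0,0],[0,0,0],0.0]
  ]
}}

```text
time_s: 9.8
tcp_pos: [0.5716, 0.0796, 0.0726]
ee_rot: [[-0.004, 0.334, 0.942], [-1.0, -0.006, -0.002], [0.005, -0.942, 0.334]]
wrist_force: [-0.2, 0.1, -0.5]
gripper_width: 0.002
```

```bash
python3 -c "
from h import *
s=sense();print(np.round(s['joints'],1),s['tcp_pos'],np.round(s['ee_rot'],3))"
```

```text
[ 21.5  18.6 -47.7  53.   -9.2  16.9] [0.57159256 0.0795675  0.07258193] [[-0.004  0.334  0.942]
 [-1.    -0.006 -0.002]
 [ 0.005 -0.942  0.334]]
```

J5 is at its range limit, so outward tilt is limited here. I'll reduce the tilt to about 10°.

Call:
{"api": "jog_arm", "payload": {
  "series": [
    [[0,0,0],[-5,0,0],0.0],
    [[0,0,0],[-5,0,0],0.0],
    [[0,0,0],[0,0,0],0.0],
    [[0,0,0],[0,0,0],0.0]
  ]
}}

```text
time_s: 10.3
tcp_pos: [0.5845, 0.0618, 0.0789]
ee_rot: [[-0.02, 0.257, 0.966], [-0.999, -0.044, -0.009], [0.04, -0.965, 0.258]]
wrist_force: [-0.8, -0.5, 0.4]
gripper_width: 0.009
```

```bash
python3 -c "
from h import *
s=sense();print(np.round(s['joints'],1),s['tcp_pos'],np.round(s['ee_rot'],3))"
```

```text
[ 25.3  20.9 -34.6  22.  -23.6  44.5] [0.58453485 0.06182156 0.07886556] [[-0.02   0.257  0.966]
 [-0.999 -0.044 -0.009]
 [ 0.04  -0.965  0.258]]
```

Call:
{"api": "jog_arm", "payload": {
  "series": [
    [[0,-0.005,-0.019],[0,0,0],0.0],
    [[0,0,0],[0,0,0],0.0],
    [[0,0,0],[0,0,0],0.0]
  ]
}}

```text
time_s: 10.68
tcp_pos: [0.5653, 0.0621, 0.079]
ee_rot: [[-0.021, 0.257, 0.966], [-0.999, -0.043, -0.01], [0.039, -0.965, 0.258]]
wrist_force: [0.7, -0.4, 0.1]
gripper_width: 0.007
```

```bash
python3 -c "
from h import *
s=sense();print(np.round(s['joints'],1),s['tcp_pos'],np.round(s['ee_rot'],3))"; python3 m.py v4
```

```text
[ 26.1  19.3 -37.7  23.5 -22.3  42. ] [0.56526122 0.06205025 0.07897595] [[-0.021  0.257  0.966]
 [-0.999 -0.043 -0.01 ]
 [ 0.039 -0.965  0.258]]
10.725 [0.5656 0.0622 0.079 ] [ 0.4 -0.6  1.1]
lid [0.6288 0.0349] 26 rel pan [ 0.0066 -0.0416]
```

View pics/v4.png

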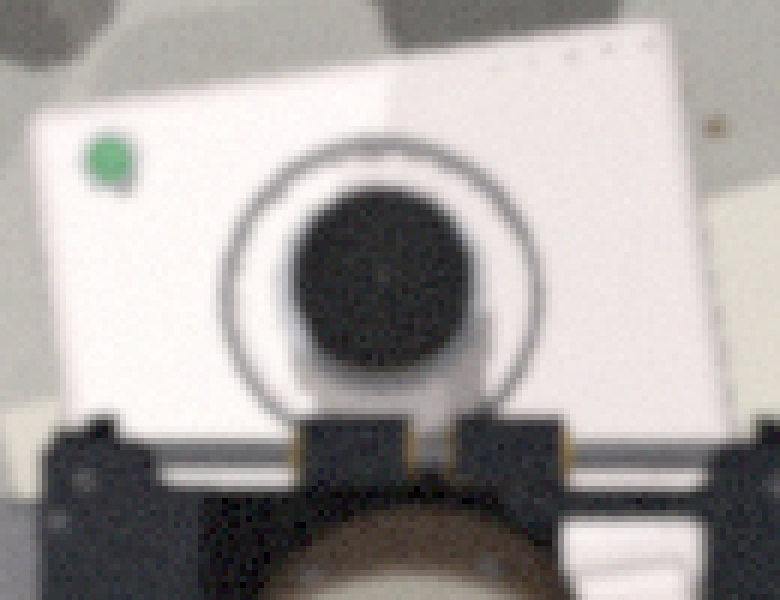

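Call:
{"api": "jog_arm", "payload": {
  "series": [
    [[-0.0075,0.0055,-0.0016],[0,0,0],0.0],
    [[-0.0075,0.0055,-0.0016],[0,0,0],0.0],
    [[0,0,0],[0,0,0],0.0],
    [[0,0,0],[0,0,0],0.0]
  ]
}}

```text
time_s: 11.22
tcp_pos: [0.5654, 0.077, 0.0666]
ee_rot: [[-0.021, 0.256, 0.966], [-0.999, -0.043, -0.011], [0.039, -0.966, 0.257]]
wrist_force: [-0.1, 0.2, 0.4]
gripper_width: 0.005
```

Call:
{"api": "jog_arm", "payload": {
  "series": [
    [[0,0.0019,0.0072],[0,0,0],0.0],
    [[0,0.0019,0.0072],[0,0,0],0.0],
    [[0,0.0005,0.0019],[0,0,0],0.0],
    [[0,0.0005,0.0019],[0,0,0],0.0],
    [[0,0.0005,0.0019],[0,0,0],0.0],
    [[0,0.0005,0.0019],[0,0,0],0.0],
    [[0,0,0],[0,0,0],0.0]
  ]
}}

```text
time_s: 12.1
tcp_pos: [0.5881, 0.0764, 0.0669]
ee_rot: [[-0.022, 0.257, 0.966], [-0.999, -0.043, -0.011], [0.038, -0.966, 0.257]]
wrist_force: [0.6, -1.0, -0.1]
gripper_width: 0.005
```

```bash
cat > e.py <<'E'
from h import *
def edges(g):
    B=90
    def cross(line,i,s):
        while line[i]<B:i+=s
        return i-s*(line[i]-B)/(line[i]-line[i-s])
    l=np.mean([cross(g[v],334,-1) for v in(240,241,242)]);r=np.mean([cross(g[v],334,1) for v in(240,241,242)])
    t=np.mean([cross(g[:,u],241,-1) for u in(333,334,335)]);b=np.mean([cross(g[:,u],241,1) for u in(333,334,335)])
    print("l,r,t,b",np.round([l,r,t,b],2)); c=((l+r)/2,t+(r-l)/2); p=ray("top",c,.123);print("lid(t)",p,"lid(tb)",ray("top",(c[0],(t+b)/2),.123))
s=sense();print(np.round(s["wrist_force"],1))
for f in("v4","v3"):
    a=cv2.imread(f"pics/{f}.png").mean(2); g=np.full((480,640),255.); g[195:295,270:400]=cv2.resize(a,(130,100),interpolation=cv2.INTER_AREA)/1.4; edges(g)
edges(capture("top").mean(2))
E
python3 e.py
```

```text
[ 0.6 -1.  -0.1]
l,r,t,b [318.31 348.31 226.07 259.06]
lid(t) [0.619  0.0769 0.123 ] lid(tb) [0.6166 0.0769 0.123 ]
l,r,t,b [318.19 348.27 226.11 257.85]
lid(t) [0.6189 0.077  0.123 ] lid(tb) [0.6176 0.077  0.123 ]
l,r,t,b [318.12 348.37 226.04 272.5 ]
lid(t) [0.6189 0.077  0.123 ] lid(tb) [0.606  0.0772 0.123 ]
```

Call:
{"api": "jog_arm", "payload": {
  "series": [
    [[0,0.0005,0.0015],[0,0,0],0.0],
    [[0,0.0002,0.001],[0,0,0],0.0],
    [[0,0,0],[0,0,0],0.0]
  ]
}}

```text
time_s: 12.52
tcp_pos: [0.5904, 0.0761, 0.0667]
ee_rot: [[-0.022, 0.256, 0.966], [-0.999, -0.043, -0.011], [0.039, -0.966, 0.257]]
wrist_force: [-2.0, -0.4, 1.2]
gripper_width: 0.008
```

```bash
python3 e.py|sed -n '1p;6,7p'
```

```text
[-2.  -0.4  1.2]
l,r,t,b [318.01 348.27 225.21 270.33]
lid(t) [0.6202 0.0772 0.123 ] lid(tb) [0.6084 0.0773 0.123 ]
```

Contact now (about 2 N) and the lid has moved 1.3 mm. Another 1.8 mm, then back off.

Call:
{"api": "jog_arm", "payload": {
  "series": [
    [[0,0.0003,0.001],[0,0,0],0.0],
    [[0,0.0002,0.0008],[0,0,0],0.0],
    [[0,0,0],[0,0,0],0.0],
    [[0,-0.0025,-0.0095],[0,0,0],0.0],
    [[0,-0.0025,-0.0095],[0,0,0],0.0],
    [[0,0,0],[0,0,0],0.0],
    [[0,0,0],[0,0,0],0.0]
  ]
}}

```text
time_s: 13.45
tcp_pos: [0.573, 0.0769, 0.0671]
ee_rot: [[-0.021, 0.257, 0.966], [-0.999, -0.042, -0.011], [0.038, -0.965, 0.258]]
wrist_force: [1.2, -0.6, 1.1]
gripper_width: 0.004
```

```bash
python3 e.py|sed -n '1p;6,7p'; python3 m.py v5
```

```text
[ 1.2 -0.6  1.1]
l,r,t,b [318.47 348.43 223.54 268.31]
lid(t) [0.6231 0.0766 0.123 ] lid(tb) [0.6113 0.0768 0.123 ]
13.55 [0.5732 0.0769 0.0669] [ 0.3 -0.   0.6]
lid [0.6008 0.0375] 26 rel pan [-0.0214 -0.039 ]
```

View pics/v5.png

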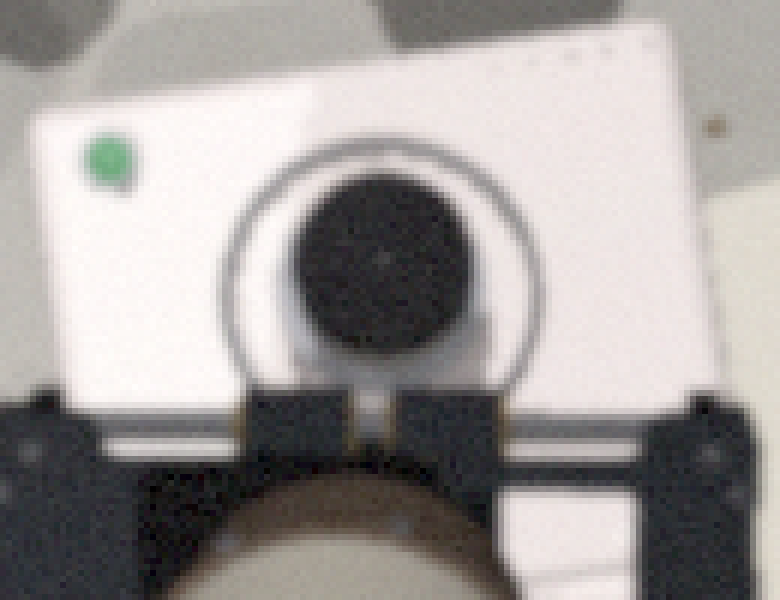

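The lid is at (0.623,0.0766) against the pan at (0.6227,0.0765), so the jar is centred and the fingers are off it. Going on to the tare key.

Call:
{"api": "jog_arm", "payload": {
  "series": [
    [[0,-0.0365,-0.0075],[0,0,0],0.0],
    [[0,-0.0365,-0.0075],[0,0,0],0.0],
    [[0,-0.0365,-0.0075],[0,0,0],0.0],
    [[0,0,0],[-7.5,0,0],0.0],
    [[0,0,0],[-7.5,0,0],0.0],
    [[0,0,0],[0,0,0],0.0],
    [[0,0,0],[0,0,0],0.0]
  ]
}}

```text
time_s: 14.42
tcp_pos: [0.5222, 0.0811, 0.1659]
ee_rot: [[-0.022, -0.003, 1.0], [-0.999, -0.039, -0.022], [0.04, -0.999, -0.002]]
wrist_force: [-0.5, 0.0, -0.9]
gripper_width: 0.008
```

Run:
```python
from h import *
s=sense();print(np.round(s['joints'],1))
a=capture("top")[290:365,290:410,::-1]
cv2.imwrite("pics/k.png",cv2.convertScaleAbs(cv2.resize(a,None,fx=6,fy=6,interpolation=3),alpha=1.2))
a=cv2.imread("pics/top0.png")[300:360,290:410]
cv2.imwrite("pics/k0.png",cv2.resize(a,None,fx=6,fy=6,interpolation=3))
```

```text
[ 27.6  15.9 -18.4   2.3 -57.   59.9]
```

View pics/k0.png

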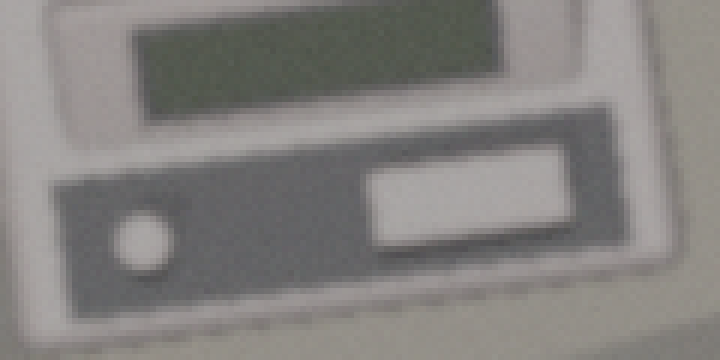

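Call:
{"api": "jog_arm", "payload": {
  "series": [
    [[0.031,0.001,-0.024],[0,0,0],0.0],
    [[0.031,0.001,-0.024],[0,0,0],0.0],
    [[0,0.033,0],[0,0,0],0.0],
    [[0,0.033,0],[0,0,0],0.0],
    [[0,0.033,0],[0,0,0],0.0],
    [[0,0,0],[0,0,0],0.0],
    [[0,0,0],[0,0,0],0.0]
  ]
}}

```text
time_s: 15.35
tcp_pos: [0.4738, 0.0171, 0.0693]
ee_rot: [[-0.021, -0.0, 1.0], [-0.999, -0.038, -0.021], [0.038, -0.999, 0.0]]
wrist_force: [0.2, -0.8, -0.1]
gripper_width: 0.009
```

Run:
```python
from h import *
c=capture("scene")[230:330,300:460,::-1]
cv2.imwrite("pics/k1.png",cv2.convertScaleAbs(cv2.resize(c,None,fx=5,fy=5,interpolation=3),alpha=1.3))
```

```text
(no output)
```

View pics/k1.png

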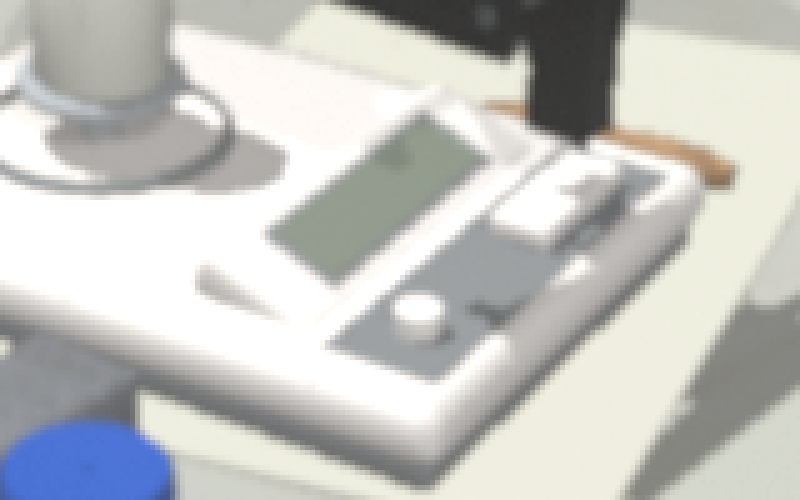

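The fingertips hang over the tare key with the rim of the pan showing round the jar, and the power key is well clear. Pressing.

Call:
{"api": "jog_arm", "payload": {
  "series": [
    [[0,0.008,0],[0,0,0],0.0],
    [[0,0.008,0],[0,0,0],0.0],
    [[0,0.003,0],[0,0,0],0.0],
    [[0,0.002,0],[0,0,0],0.0],
    [[0,0.001,0],[0,0,0],0.0],
    [[0,0,0],[0,0,0],0.0]
  ]
}}

```text
time_s: 16.15
tcp_pos: [0.473, 0.0159, 0.0463]
ee_rot: [[-0.021, -0.003, 1.0], [-0.999, -0.039, -0.022], [0.039, -0.999, -0.002]]
wrist_force: [-2.0, 0.7, 3.0]
gripper_width: 0.004
```

Call:
{"api": "jog_arm", "payload": {
  "series": [
    [[0,0.001,0],[0,0,0],0.0],
    [[0,0.001,0],[0,0,0],0.0],
    [[0,0.001,0],[0,0,0],0.0],
    [[0,0,0],[0,0,0],0.0]
  ]
}}

```text
time_s: 16.65
tcp_pos: [0.4732, 0.0159, 0.0452]
ee_rot: [[-0.021, -0.002, 1.0], [-0.999, -0.039, -0.021], [0.039, -0.999, -0.002]]
wrist_force: [-8.9, 2.5, 19.9]
gripper_width: 0.005
```

The key is bottomed: 20 N, stopped at z = 0.045. Releasing and retreating upwards.

Call:
{"api": "jog_arm", "payload": {
  "series": [
    [[0,-0.01,0],[0,0,0],0.0],
    [[0,-0.03,0],[0,0,0],0.0],
    [[0,-0.04,0],[0,0,0],0.0],
    [[0.03,-0.04,0],[0,0,0],0.0],
    [[0.05,0,-0.02],[0,0,0],0.0],
    [[0.05,0,-0.02],[0,0,0],0.0],
    [[0.05,0,0],[0,0,0],0.0],
    [[0,0,0],[0,0,0],0.0],
    [[0,0,0],[0,0,0],0.0]
  ]
}}

```text
time_s: 17.77
tcp_pos: [0.43, -0.1586, 0.17]
ee_rot: [[-0.022, -0.002, 1.0], [-0.999, -0.038, -0.022], [0.038, -0.999, -0.001]]
wrist_force: [-0.4, -0.2, 0.3]
gripper_width: 0.006
```

```bash
python3 e.py|sed -n '1p;6,7p'
python3 - <<'E'
from h import *
a=capture("top")[190:360,220:440,::-1]
cv2.imwrite("pics/f.png",cv2.convertScaleAbs(cv2.resize(a,None,fx=3.5,fy=3.5,interpolation=3),alpha=1.2))
E
```

```text
[-0.4 -0.2  0.3]
l,r,t,b [318.53 348.6  223.38 257.59]
lid(t) [0.6232 0.0764 0.123 ] lid(tb) [0.6199 0.0765 0.123 ]
```

View pics/f.png

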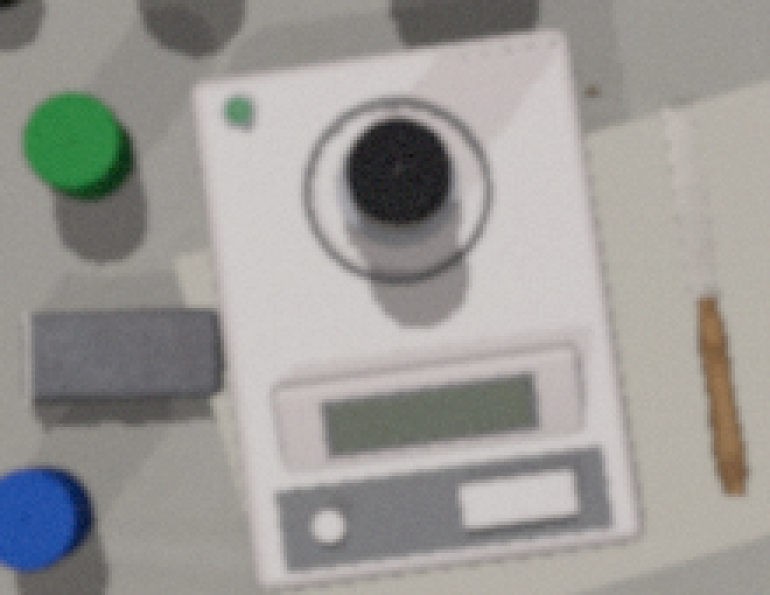

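The jar is centred (lid at crop (399,171)), the key is up, and the neighbours haven't moved. Handing in.

```bash
python3 -c "
from station import *
print(finish_job())"
```

```text
the job is handed in; nothing more can be done
None
```

The jar is centred on the pan, the tare key was pressed fully down and released, and the job is handed in. It took about 18 s of the 51 s, and the hand-in gave no verdict.

- **Centring:** I slid the jar with the shut, tilted fingertips low on its side, first towards −y, then with a small tap towards +x. The measured push was about 2 N. In the last picture the lid centre is at (0.623, 0.076) m and the pan centre at about (0.6225, 0.0765) m. That is within about 1 mm, give or take about 1.5 mm for my reading and the lean.
- **Tare key:** I pressed until it stopped, at tip height 45 mm and 20 N, then lifted clear. The last top picture shows nothing touching the key, but a key stuck 1 mm down would be hard to see from there.
- **Surroundings:** The power key, spatula and cloth-covered weight looked untouched in that picture. It did not show the loupe, but the arm did not go near it.

Two checks disagreed or went wrong:
- **Lid position:** My first scene-camera estimate of the lid was about 6 mm off the top-camera one. I relied on the top camera, whose y position agreed with the fingers' contact.
- **Wrist limit:** During the turn for the second tap, joint 5 reached the edge of its range and the tip wandered about 2 cm beside the jar. A picture taken just after showed the jar had not moved.

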